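Seal cup, shaft flat and set-screw collar

ROBOT

A 6-joint arm with a two-finger parallel gripper is mounted at the origin on a cart in front of the work surface, level with it; the furniture and walls round the work are solid. World frame = base frame: x ahead of the robot, y to its left, z up, the work surface at z = 0. Lengths are in m, angles in rad, forces in N, time in s.
With the tool pointing down it reaches from about 0.325 to 0.85 m from the base axis. Payload 4.4 kg.
Tool frame: the origin (TCP) lies midway between the tips of the shut fingers; the grasp point (between the pads) lies 19 mm behind it; z points along the fingers, y is the line along which they close (so a half turn about z gives the same grasp; the last joint's range is limited). The gripper opens to 94 mm and grips with 3 to 60 N. Pads are 16 mm wide; open, the fingers measure 119 mm over their backs; the gripper's body (75 mm by 177 mm) begins 78 mm behind the grasp point.
Start: joints at [-1.444, 0.207, 1.542, -0, 1.393, -0.15], TCP at [0.158, -0.553, 0.205] pointing down, gripper open.
Joint ranges: [-2.73, 2.73], [-0.86, 2.22], [0.23, 2.46], [-1.11, 4.25], [0.08, 2.63], [-2.82, 2.82]. Speed limits (rad/s): [2.79, 2.79, 3.14, 3.14, 3.14, 3.14].

INTERFACE

Orientations are given as [roll, pitch, yaw] about the fixed x, y, z axes, in that order (R = Rz(yaw) Ry(pitch) Rx(roll)).
In Python, from station import sensors, cams, workorder gives the robot as it stands.
- The arm moves only by the shell command python3 -m pendant 'ROWS' [OPENING] [FORCE]. ROWS is JSON, one flat list of numbers, 6 for each row, row after row: the shift along the tool's x, y, z in units of 0.15 m (1.0 is 0.15 m), then the turn, a rotation vector about the tool's x, y, z in units of 45 degrees (1.0 is 45 degrees). In form: [tx, ty, tz, wx, wy, wz, tx, ty, tz, wx, wy, wz, ...]. A call has 1 to 20 rows; each row is the pose to reach, as a shift and turn from the pose commanded when the call began, along the tool's axes at that moment; what a row does not reach only later rows make up. A row lasts 1/10 s, in which the tool goes at most 50 mm and 8.59 degrees, less where a joint would pass 70% of its speed; a pose out of reach is approached as far as the arm can. A call with a number of a shift or a turn outside -1 to 1 is refused whole. A call with a gripper value outside its range is refused whole. OPENING is the opening, from 0 (shut) to 1 (fully open), set as the call begins (- or left out, the last holds). The fingers move at their own pace and stop on an object; FORCE is the grip in N (left out, the last holds). Time passes only in rows, so rows that repeat a pose let the fingers close. It gives the time, the measured TCP pose, the force, the opening and the grip force at its end, in the units of the state.
- sensors.observe(): the state, without advancing time (a new reading comes with each control period).
- cams.camera(name): name is "scene" or "side" or "wrist"; returns (picture, depth): 420x560x3 uint8, blue, green, red; 420x560 float32, m along the optical axis (not along the pixel's ray), 0 where there is no reading.
- cams.get_calibration(name): a dict with "K" (3x3 intrinsics, pixels), "eye" and "orientation" of the camera in the world; the wrist camera has in their place "mount" (4x4, takes a point from camera to tool coordinates, whose origin is the TCP and whose axes are the flange's). Camera axes: x right, y down, z forward; pixel columns grow to the right and rows downward; lengths in m; the calibration is good to about 2 mm. A picture is of the moment at which its call begins: read the wrist's pose just before it. get_calibration takes no time and is no camera call.
- workorder.hand_in(): hands the job in; it is judged then, once.
Trained networks look in the newest picture that a camera, given by its name, has taken for a name from the list of things; names that differ only in an ending like _2 or _b are one class to them, and where a whole thing is asked for, a point or a joint stands for the part that bears it (a point fixed in the world has none). Each returns a list of dicts, best first, with "score" (0 to 1); they miss things now and then, are a little off and sometimes report something else, mostly with a low value. They report only what shows in the picture. A call takes as long as a camera call. They do not tell look-alikes from the thing itself.
- cams.silhouettes(camera, target): "region" (420x560 bool, what is visible of it) and "pixel" ([column, row] in pixels, amid what is visible of it).
The state is a dict: "t": time; "joint_pos": joint angles; "joint_velocities": joint speeds; "tau": joint torques, N m; "position": TCP position; "eef_rot": TCP orientation; "contact_force": force on the tool from outside, world axes, zero at the start; "wrist_torque": the same for the moment, N m; "opening": finger opening in m; "grasp_force": force on a finger pad.
Only numpy, scipy, OpenCV 4.12 (cv2) and the standard library are available. Lean on these libraries where they do the work, as an engineer would, in place of code of your own. Each camera call takes 0.05 s, during which the arm holds its last target. There are 200 camera calls.

TASK

First nest the loose stepped cup over the upright shaft into its twin on the bearing block, and let go of it fully seated and level. Then take hold of the shaft and turn it until its flat squarely faces the index lug on the block, and only after that fit the collar over the shaft's end and finish still holding it there in the gripper, level, all of it alongside the flat and its set screw squarely facing the flat, borne by nothing but the gripper, so that the screw could be tightened. Leave the spanner, the tappet and the screwdriver where they lie.

Things in the scene. Friction and masses are not known exactly. Their poses are not given: they have to be found in the camera images.
- block: grey bearing block, fixed to the bench; base plate 110 x 90 x 14 mm with a round boss of 80 mm diameter up to 30 mm height. Origin: centre of its underside, under the shaft axis; z up. A small dark upright bar, the index lug, stands on its -x side. On the boss stands the fixed twin of the loose cup (same shape, foot down), its rim 62 mm above the bench. The shaft stands upright in its middle.
- lug (a point): top of the index lug (22 x 8 mm, top 34 mm above the bench), 44 mm from the shaft axis towards the block's -x; the flat must face this way
- shaft (a joint): angle of the steel shaft about its upright axis, rad, counter-clockwise from above positive; 0 = its flat faces the index lug; it stays where it is left (friction about 0.08 N m), stops at -2.8 and 2.8. The shaft is 24 mm in diameter and its end is 132 mm above the bench.
- flat (a point): middle of the shaft's flat, on the flat, 110 mm above the bench, turning with the shaft; its -x axis points straight out of the flat, z up. The flat lies 7 mm from the shaft axis (17 mm across from flat to back), and runs from 88 mm above the bench to the shaft's end; below it is a ledge where the full round begins.
- shaft_top (a point): centre of the shaft's upper end, on the axis, 132 mm above the bench
- cup: loose aluminium stepped cup, open at both ends, 32 mm high, 90 g: foot 44 mm outside diameter for the lower 14 mm, rim part 60 mm outside and 49 mm inside diameter above; bore of the foot 36 mm. Stands foot down. Origin: centre of its underside, z up. Seated in its twin its shoulder rests on the twin's rim, its underside 48 mm above the bench and its rim 18 mm above the twin's.
- collar: loose dark steel shaft collar lying flat, 52 mm outside diameter, 29 mm bore, 20 mm high, 150 g. Origin: centre of its underside, z up. Its set screw lies in the wall on the -x side at half height: a 9 mm wide head stands 7 mm out of the wall and the 5 mm thick tip stands 5 mm into the bore, 9.5 mm from the axis, so that the collar passes down the shaft only with the screw over the flat.
- collar_center (a point): centre of the collar, 10 mm above its underside
- screw (a point): outer end of the collar's set screw, 33 mm from the collar's centre along its -x, at half its height
- spanner: bystander: combination spanner 245 mm long lying on the bench; leave it alone
- tappet: bystander: bucket tappet, plain steel cup of 34 mm diameter and 26 mm height with its open end up; leave it alone
- screwdriver: bystander: screwdriver 166 mm long lying on the bench; leave it alone
There are look-alikes about, which are no part of the job. Of the things that look like the block, the larger one is meant.

How it is judged:
By the outcome, as a careful person would: the job done as asked, in the order asked, and still so for the second after the job is handed in, while the arm keeps its last pose, push and grip.
It also fails if it takes over 72 s, if anything falls off the work surface, if the arm or the gripper's body presses on something with over 40 N, if the wrist force passes 120 N, or if a joint passes its speed limit or range.

## Working session

There is one attempt and no reset: what is moved stays moved. The work goes in short steps, Python scripts to look and compute and a shell command to move; the robot and the scene stay as the last step left them, time stands still between calls to the robot, and variables do not carry over. Pictures are saved under pics/ and viewed, at most 10 in all, crops included, and the job is handed in when it is done.

```bash
ls; mkdir -p pics; cat > h.py <<'E'
import numpy as np, cv2
from scipy.spatial.transform import Rotation as R
from station import sensors, cams, workorder
def rot(o):
    o=np.array(o,float)
    return o if o.shape==(3,3) else R.from_euler('xyz',o).as_matrix()
def tool():
    s=sensors.observe(); T=np.eye(4); T[:3,:3]=rot(s["eef_rot"]); T[:3,3]=s["position"]; return T
def cam(name):
    T=tool(); im,d=cams.camera(name); c=cams.get_calibration(name)
    if "mount" in c: M=T@np.array(c["mount"])
    else:
        M=np.eye(4); M[:3,:3]=rot(c["orientation"]); M[:3,3]=c["eye"]
    return im,d,np.array(c["K"]),M
def cloud(d,K,M):
    v,u=np.mgrid[:d.shape[0],:d.shape[1]]
    P=np.stack([(u-K[0,2])/K[0,0]*d,(v-K[1,2])/K[1,1]*d,d],-1)@M[:3,:3].T+M[:3,3]
    P[d<=0]=np.nan; return P
def proj(p,K,M):
    q=M[:3,:3].T@(np.array(p)-M[:3,3]); q=K@q; return q[:2]/q[2]
E
python3 - <<'E'
from h import *
print(sensors.observe())
for n in ("scene","side","wrist"):
    im,d,K,M=cam(n); cv2.imwrite(f"pics/{n}0.png",im); print(n,M.round(3).tolist(),K[0,0],cams.get_calibration(n).get("orientation"))
    P=cloud(d,K,M)
    for t in ("block","shaft","cup","collar","screw","tappet"):
        for r in cams.silhouettes(n,t):
            if r["score"]>.2:
                q=P[r["region"]]; print(t,round(r["score"],2),np.round(r["pixel"]),r["region"].sum(),np.nanmedian(q,0).round(3),np.nanpercentile(q,[2,98],axis=0).round(3).tolist())
E
```

```text
pics
{'t': 0.0, 'joint_pos': array([-1.44348303e+00,  2.07390485e-01,  1.54289681e+00,  8.87593432e-06,
        1.39348038e+00, -1.50500973e-01]), 'joint_velocities': array([ 0.00084308, -0.00058534, -0.00160972, -0.00092838,  0.00119598,
       -0.00170876]), 'tau': array([-1.25343736e-04, -3.70886064e+01, -2.81414241e+01,  6.96731312e-02,
        3.61807470e-02, -1.78911573e-04]), 'position': array([ 0.15758832, -0.55217848,  0.20433466]), 'eef_rot': array([-3.13944353e+00, -3.34742897e-04,  2.77812333e-01]), 'contact_force': array([-0.02385003, -1.19770599, -0.05838218]), 'wrist_torque': array([ 0.00847012,  0.01639529, -0.01795101]), 'grasp_force': 0.0, 'opening': 0.09392062970126133}
scene [[-0.438, -0.542, 0.717, -0.345], [-0.899, 0.248, -0.362, 0.267], [0.018, -0.803, -0.596, 0.803], [0.0, 0.0, 0.0, 1.0]] 439.72638651281994 [-2.20960528 -0.01846436 -2.02442002]
block 0.98 [214. 243.] 1203 [0.542 0.018 0.031] [[0.498, -0.026, 0.001], [0.601, 0.059, 0.132]]
shaft 0.53 [213. 226.] 273 [0.551 0.014 0.091] [[0.543, -0.026, 0.013], [0.68, 0.022, 0.134]]
cup 0.85 [320. 245.] 308 [ 0.
[... 1066 characters left out ...]
8  0.022] [[0.405, -0.449, 0.004], [0.436, -0.418, 0.027]]
collar 0.57 [320. 284.] 400 [ 0.568 -0.315  0.019] [[0.543, -0.332, 0.002], [0.591, -0.285, 0.022]]
screw 0.57 [321. 281.] 418 [ 0.568 -0.312  0.019] [[0.543, -0.332, 0.0], [0.593, -0.285, 0.022]]
screw 0.57 [264. 265.] 494 [ 0.446 -0.239  0.022] [[0.418, -0.278, -0.0], [0.471, -0.223, 0.034]]
screw 0.3 [343. 338.] 730 [ 0.579 -0.47   0.02 ] [[0.536, -0.489, 0.004], [0.672, -0.449, 0.028]]
tappet 0.69 [258. 336.] 330 [ 0.42  -0.438  0.022] [[0.405, -0.449, 0.001], [0.436, -0.417, 0.027]]
wrist [[0.275, -0.93, -0.244, 0.229], [-0.961, -0.266, -0.069, -0.533], [-0.001, 0.254, -0.967, 0.384], [0.0, 0.0, 0.0, 1.0]] 356.7788755356498 None
```

```bash
python3 - <<'E'
import cv2,numpy as np
a=cv2.imread("pics/side0.png")[140:380,170:450]; b=cv2.imread("pics/scene0.png")[160:300,150:430]
a=cv2.resize(a,None,fx=1.6,fy=1.6,interpolation=2);b=cv2.resize(b,None,fx=1.25,fy=1.5,interpolation=2)
a=cv2.resize(cv2.imread("pics/side0.png")[140:380,170:450],(560,480)) if 0 else a
c=np.zeros((a.shape[0]+b.shape[0],max(a.shape[1],b.shape[1]),3),np.uint8);c[:a.shape[0],:a.shape[1]]=a;c[a.shape[0]:,:b.shape[1]]=b
cv2.imwrite("pics/c0.png",c);print(c.shape)
E
```

```text
(594, 448, 3)
```

View pics/c0.png

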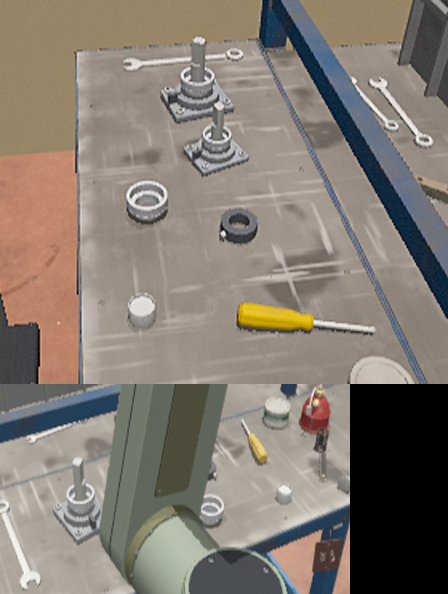

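The side view shows the larger block at around (292,197), shaft top 134 mm, and the smaller look-alike at around (308,235), shaft top 103 mm. The larger one is meant. The cup is at (261,266); the thing at (259,336) is the tappet. There is only one collar, at (320,284).

```bash
python3 -m pendant '[0.2,-0.13,-0.1,0,0,0, 0.5,-0.33,-0.2,0,0,0, 0.8,-0.52,-0.3,0,0,0, 1,-0.65,-0.3,0,0,0, 1,-0.65,-0.3,0,0,0]' 1 && python3 -m pendant '[0.3,-0.2,0,0,0,0, 0.6,-0.4,0,0,0,0, 0.9,-0.58,0,0,0,0, 1,-0.65,0,0,0,0, 1,-0.65,0,0,0,0, 1,-0.65,0,0,0,0]'
python3 - <<'E'
from h import *
ims=[]
for n in ("scene","wrist","side"):
    im,d,K,M=cam(n); cv2.imwrite(f"pics/{n}1.png",im); np.savez(f"pics/{n}1.npz",d=d,K=K,M=M); P=cloud(d,K,M)
    for t in ("block","shaft","cup","collar","screw","lug"):
        for r in cams.silhouettes(n,t):
            if r["score"]>.2:
                q=P[r["region"]]; print(n,t,round(r["score"],2),np.round(r["pixel"]),r["region"].sum(),np.nanmedian(q,0).round(3),np.nanpercentile(q,[2,98],axis=0).round(3).tolist())
    if n=="side":
        q=P.reshape(-1,3); q=q[(q[:,2]>.06)&(q[:,0]>.58)&(q[:,0]<1)&(abs(q[:,1])<.5)]
        for y in np.arange(-.5,.5,.1):
            w=q[abs(q[:,1]-y)<.05]
            if len(w): print(y.round(2),len(w),w.min(0).round(3),w.max(0).round(3))
E
```

```text
t: 1.55
position: [0.2785, -0.4148, 0.2517]
eef_rot: [3.14, -0.002, 0.284]
contact_force: [-0.6, -0.1, -0.2]
opening: 0.0938
grasp_force: 0.0
t: 2.15
position: [0.3925, -0.2836, 0.2503]
eef_rot: [3.141, 0.001, 0.279]
contact_force: [0.2, -0.2, -0.2]
opening: 0.0942
grasp_force: 0.0
scene block 0.88 [264. 229.] 576 [ 0.549 -0.136  0.024] [[0.519, -0.179, 0.006], [0.581, -0.111, 0.1]]
scene shaft 0.75 [312. 218.] 232 [ 0.56  -0.306  0.017] [[0.539, -0.329, -0.0], [0.59, -0.28, 0.023]]
scene shaft 0.44 [264. 218.] 145 [ 0.56  -0.138  0.072] [[0.554, -0.162, 0.034], [0.585, -0.13, 0.103]]
scene cup 0.67 [319. 242.] 359 [ 0.447 -0.25   0.022] [[0.412, -0.277, 0.0], [0.485, -0.218, 0.034]]
scene collar 0.61 [315. 216.] 229 [ 0.558 -0.305  0.016] [[0.539, -0.327, -0.0], [0.587, -0.28, 0.023]]
scene screw 0.45 [313. 219.] 223 [ 0.56  -0.304  0.017] [[0.54, -0.326, -0.0], [0.588, -0.28, 0.023]]
scene lug 0.63 [263. 228.] 543 [ 0.55  -0.135  0.025] [[0.52, -0.173, 0.007], [0.582, -0.111, 0.099]]
scene lug 0.41 [314. 215.] 194 [ 0.563 -0.302  0.018] [[0.54, -0.324, 0.002], [0.588, -0.279, 0.023
[... 1579 characters left out ...]
429 [ 0.568 -0.313  0.018] [[0.542, -0.332, 0.001], [0.591, -0.286, 0.022]]
side lug 0.77 [304. 232.] 853 [ 0.563 -0.155  0.023] [[0.524, -0.183, 0.004], [0.609, -0.124, 0.102]]
side lug 0.6 [288. 198.] 1145 [ 0.556 -0.005  0.031] [[0.506, -0.042, 0.003], [0.613, 0.05, 0.131]]
-0.5 1822 [ 0.733 -0.5    0.06 ] [ 0.976 -0.45   0.192]
-0.4 2288 [ 0.733 -0.45   0.06 ] [ 1.    -0.35   0.224]
-0.3 2506 [ 0.733 -0.35   0.06 ] [ 1.   -0.25  0.28]
-0.2 2229 [ 0.733 -0.25   0.06 ] [ 1.    -0.15   0.284]
-0.1 1755 [ 0.734 -0.15   0.06 ] [ 1.    -0.05   0.284]
-0.0 1588 [ 0.58 -0.05  0.06] [1.    0.05  0.228]
0.1 931 [0.734 0.05  0.06 ] [1.    0.15  0.228]
0.2 375 [0.727 0.15  0.06 ] [0.775 0.229 0.147]
```

View pics/wrist1.png

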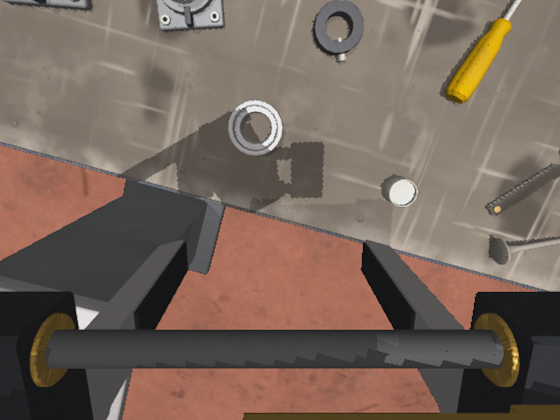

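The wrist view shows the cup at (255,128), foot down, and the collar at (338,27) with its screw head at (342,57). The block base edges are at the top left.

```bash
cat >> h.py <<'E'
from scipy.optimize import least_squares
def circ(P,c,rad,z0,z1):
    q=P.reshape(-1,3); q=q[np.isfinite(q[:,2])]
    q=q[(np.hypot(q[:,0]-c[0],q[:,1]-c[1])<rad)&(q[:,2]>z0)&(q[:,2]<z1)]
    if len(q)<8: return None
    (x,y),r=cv2.minEnclosingCircle((q[:,:2]*1000).astype(np.float32)); return round(x,1),round(y,1),round(r,1),len(q),np.median(q[:,2]).round(4)
E
python3 - <<'E'
from h import *
for n in ("wrist","side","scene"):
    f=np.load(f"pics/{n}1.npz"); P=cloud(f["d"],f["K"],f["M"])
    print(n,"cup",circ(P,(.445,-.248),.045,.028,.045),"collar",circ(P,(.567,-.305),.03,.017,.03),"twin",circ(P,(.557,.005),.045,.058,.07),"shafttop",circ(P,(.557,.005),.03,.127,.145),"shaft",circ(P,(.557,.005),.03,.09,.125))
E
```

```text
wrist cup (443.6, -247.8, 29.9, 805, np.float64(0.0311)) collar (567.2, -304.8, 25.8, 1432, np.float64(0.0195)) twin None shafttop None shaft None
side cup (445.0, -249.1, 30.6, 171, np.float64(0.0317)) collar (568.3, -306.8, 26.3, 237, np.float64(0.0204)) twin (560.7, 8.8, 30.4, 124, np.float64(0.0624)) shafttop (561.1, 8.4, 11.3, 38, np.float64(0.1321)) shaft (558.7, 5.0, 11.8, 95, np.float64(0.1068))
scene cup (442.5, -244.8, 32.5, 112, np.float64(0.0317)) collar (565.4, -304.9, 27.2, 111, np.float64(0.0203)) twin None shafttop None shaft None
```

```bash
python3 -m pendant '[0.1,-0.04,0.2,0,0,0, 0.25,-0.09,0.5,0,0,0, 0.36,-0.12,0.8,0,0,0, 0.395,-0.135,1,0,0,0, 0.395,-0.135,1,0,0,0, 0.395,-0.135,1,0,0,0]'
python3 - <<'E'
from h import *
im,d,K,M=cam("wrist"); P=cloud(d,K,M); print(circ(P,(.445,-.248),.045,.028,.045)); T=tool(); print(T.round(4).tolist())
g=np.array([.4438,-.248,.017]); print((T[:3,:3].T@(g-T[:3,3])/.15).round(3))
E
```

```text
t: 3.8
position: [0.4441, -0.2475, 0.1007]
eef_rot: [-3.141, 0.0, 0.278]
contact_force: [0.4, -0.3, 0.9]
opening: 0.0939
grasp_force: 0.0
(443.6, -247.9, 29.9, 1745, np.float64(0.0309))
[[0.9617, 0.2742, 0.002, 0.4451], [0.2742, -0.9617, -0.0018, -0.2485], [0.0014, 0.0023, -1.0, 0.1021], [0.0, 0.0, 0.0, 1.0]]
[-0.008 -0.007  0.567]
```

```bash
python3 -m pendant '[-0.004,0,0.15,0,0,0, -0.004,0,0.35,0,0,0, -0.004,0,0.5,0,0,0, -0.004,0,0.557,0,0,0, -0.004,0,0.557,0,0,0]' && python3 -m pendant '[0,0,0,0,0,0, 0,0,0,0,0,0, 0,0,0,0,0,0, 0,0,0,0,0,0, 0,0,0,0,0,0, 0,0,0,0,0,0]' 0.4 20 && python3 -m pendant '[0,0,0,0,0,0,0,0,0,0,0,0]' && python3 -m pendant '[0,0,-0.1,0,0,0, 0,0,-0.3,0,0,0, 0,0,-0.6,0,0,0, 0,0,-0.9,0,0,0, 0,0,-1,0,0,0, 0,0,-1,0,0,0]'
```

```text
t: 4.35
position: [0.4439, -0.2484, 0.0177]
eef_rot: [3.141, -0.001, 0.277]
contact_force: [-0.4, -0.7, -0.5]
opening: 0.094
grasp_force: 0.0
t: 4.95
position: [0.4439, -0.2478, 0.0175]
eef_rot: [3.141, -0.0, 0.278]
contact_force: [-0.6, 0.5, 3.7]
opening: 0.0606
grasp_force: 20.0
t: 5.15
position: [0.4439, -0.2478, 0.0174]
eef_rot: [3.141, -0.0, 0.278]
contact_force: [-1.0, 0.9, 5.8]
opening: 0.0602
grasp_force: 20.0
t: 5.75
position: [0.4453, -0.249, 0.1697]
eef_rot: [3.136, -0.004, 0.278]
contact_force: [-0.5, 0.7, -1.8]
opening: 0.0599
grasp_force: 20.0
```

```bash
python3 -m pendant '[0.03,-0.15,-0.05,0,0,0, 0.1,-0.4,-0.1,0,0,0, 0.2,-0.72,-0.2,0,0,0, 0.26,-1,-0.2,0,0,0, 0.26,-1,-0.2,0,0,0]' && python3 -m pendant '[0.06,-0.2,0,0,0,0, 0.1,-0.38,0,0,0,0, 0.13,-0.48,0,0,0,0, 0.13,-0.48,0,0,0,0, 0.13,-0.48,0,0,0,0]'
python3 - <<'E'
from h import *
im,d,K,M=cam("wrist"); cv2.imwrite("pics/wrist2.png",im); np.savez("pics/wrist2.npz",d=d,K=K,M=M); P=cloud(d,K,M)
print("twin",circ(P,(.56,.007),.045,.056,.07),"shafttop",circ(P,(.56,.007),.03,.127,.145))
q=P[(P[...,2]>.127)&(P[...,2]<.145)&(np.hypot(P[...,0]-.56,P[...,1]-.007)<.03)]
r=cv2.minAreaRect((q[:,:2]*1e4).astype(np.float32)); print(r)
for t in ("lug","flat","block"):
    for s in cams.silhouettes("wrist",t): print(t,s["score"],s["pixel"],np.nanmedian(P[s["region"]],0).round(3))
E
```

```text
t: 6.25
position: [0.4378, -0.0876, 0.1944]
eef_rot: [-3.137, 0.003, 0.284]
contact_force: [0.4, -0.5, -2.1]
opening: 0.0604
grasp_force: 20.0
t: 6.75
position: [0.4381, -0.0187, 0.1954]
eef_rot: [-3.141, 0.003, 0.278]
contact_force: [0.6, 0.4, -1.0]
opening: 0.0602
grasp_force: 20.0
twin (558.9, 10.3, 30.0, 1408, np.float64(0.0611)) shafttop (558.9, 10.6, 12.2, 1094, np.float64(0.1313))
((5602.49609375, 122.72988891601562), (191.6300506591797, 241.4760284423828), 52.49222183227539)
lug 0.75 [435.2, 94.0] [ 0.563 -0.132  0.022]
lug 0.64 [279.5, 60.4] [0.552 0.008 0.029]
flat 0.98 [278.3, 38.4] [0.556 0.01  0.13 ]
flat 0.94 [457.0, 94.6] [ 0.564 -0.133  0.082]
block 0.84 [431.1, 97.3] [ 0.563 -0.132  0.022]
block 0.66 [280.8, 39.6] [0.556 0.01  0.131]
block 0.57 [279.2, 59.7] [0.552 0.008 0.029]
```

View pics/wrist2.png

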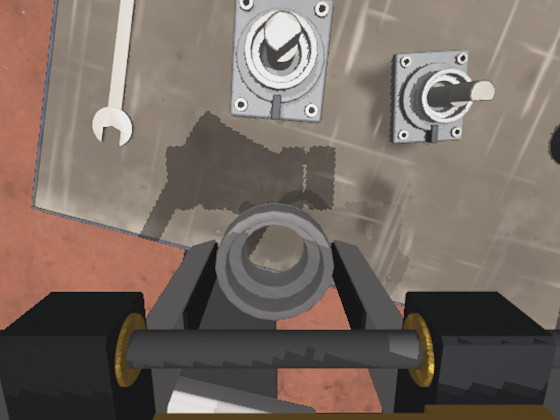

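The wrist view shows the large block at about (280,60), with its lug at (277,105) facing the robot. The D-shaped shaft top is at (284,30), its flat towards the lower right. The cup is held at (275,262).

```bash
python3 - <<'E'
from h import *
f=np.load("pics/wrist2.npz"); P=cloud(f["d"],f["K"],f["M"]); im=cv2.imread("pics/wrist2.png")
c=np.array([.5589,.0105])
# lug: dark pixels near (277,105)
g=im.max(2); m=np.zeros(g.shape,bool); m[90:122,262:295]=1
q=P[m&(g<95)]; h=q[q[:,2]>.03]; print("lug dark",len(q),len(h),np.median(q,0),h.min(0).round(4),h.max(0).round(4))
l=h[:,:2].mean(0); v=l-c; print("lug dir deg",np.degrees(np.arctan2(v[1],v[0])),np.hypot(*v))
# base plate rectangle
R_=np.hypot(P[...,0]-c[0],P[...,1]-c[1])
q=P[(R_<.08)&(P[...,2]>.010)&(P[...,2]<.018)]; print(cv2.minAreaRect((q[:,:2]*1e3).astype(np.float32)))
# shaft top: chord fit
q=P[(P[...,2]>.128)&(P[...,2]<.145)&(R_<.02)][:,:2]-c
best=[]
for a in np.radians(np.arange(0,360,2)):
    best.append(np.percentile(q@[np.cos(a),np.sin(a)],98))
best=np.array(best); i=best.argmin(); print("flat dir",i*2,best[i]*1e3,(best[::10]*1e3).round(1))
print("centroid dir",np.degrees(np.arctan2(*(-q.mean(0))[::-1])))
# held cup
T=tool(); Pt=(P-T[:3,3])@T[:3,:3]
m=(np.hypot(Pt[...,0],Pt[...,1])<.036)&(Pt[...,2]<-.005)&(Pt[...,2]>-.025)
w=Pt[m]; print("cup in tool z",np.percentile(w[:,2],[5,50,95]).round(4)); 
v,u=np.nonzero(m); cv2.imwrite("pics/m.png",m*255)
top=w[abs(w[:,2]+.0145)<.003]; print(cv2.minEnclosingCircle((top[:,:2]*1e3).astype(np.float32)),len(top))
E
```

```text
lug dark 38 13 [0.51814436 0.00508712 0.02841285] [ 0.5053 -0.0035  0.0305] [0.5295 0.0069 0.0449]
lug dir deg -169.85333298003314 0.04106493821590814
((558.251708984375, 10.210262298583984), (108.76519012451172, 89.99361419677734), 11.460055351257324)
flat dir 236 6.9980493854882075 [10.5 10.5 10.3 10.5 10.6 10.7 10.8 11.  11.2 10.7  9.5  7.8  7.2  8.8
 10.  10.6 10.6 10.6]
centroid dir -116.15424510389656
cup in tool z [-0.0192 -0.0121 -0.0064]
((4.70888614654541, 0.003264293074607849), 35.019935607910156) 3169[ WARN:0@0.225] global loadsave.cpp:1063 imwrite_ Unsupported depth image for selected encoder is fallbacked to CV_8U.
```

```bash
python3 -m pendant '[0.15,0.01,-0.02,0,0,0, 0.4,0.02,-0.03,0,0,0, 0.65,0.03,-0.03,0,0,0, 0.82,0.035,-0.03,0,0,0, 0.828,0.035,-0.03,0,0,0, 0.828,0.035,-0.03,0,0,0, 0.828,0.035,-0.03,0,0,0]'
python3 - <<'E'
from h import *
import time
for _ in range(3): T=tool(); print(T[:3,3])
im,d,K,M=cam("wrist"); cv2.imwrite("pics/wrist3.png",im); P=cloud(d,K,M)
for _ in range(2): T=tool(); print(T[:3,3])
print("twin",circ(P,(.559,.010),.045,.056,.067),"shafttop",circ(P,(.559,.010),.03,.127,.14))
g=np.array([.559,.0104,.065]); print((T[:3,:3].T@(g-T[:3,3])/.15).round(3))
E
```

```text
t: 7.65
position: [0.5586, 0.0104, 0.201]
eef_rot: [-3.141, 0.002, 0.277]
contact_force: [-0.1, 0.2, -1.4]
opening: 0.0601
grasp_force: 20.0
[0.55859373 0.01038624 0.2009916 ]
[0.55859373 0.01038624 0.2009916 ]
[0.55859373 0.01038624 0.2009916 ]
[0.55861687 0.01041314 0.20124092]
[0.55861687 0.01041314 0.20124092]
twin (559.2, 10.4, 29.7, 802, np.float64(0.061)) shafttop (558.9, 11.0, 12.1, 101, np.float64(0.131))
[0.003 0.001 0.908]
```

```bash
python3 -m pendant '[0.003,0.001,0.1,0,0,0, 0.003,0.001,0.25,0,0,0, 0.003,0.001,0.4,0,0,0, 0.003,0.001,0.55,0,0,0, 0.003,0.001,0.65,0,0,0, 0.003,0.001,0.7,0,0,0, 0.003,0.001,0.75,0,0,0, 0.003,0.001,0.8,0,0,0, 0.003,0.001,0.83,0,0,0, 0.003,0.001,0.85,0,0,0, 0.003,0.001,0.85,0,0,0]' && python3 -m pendant '[0,0,0.01,0,0,0, 0,0,0.02,0,0,0, 0,0,0.03,0,0,0, 0,0,0.04,0,0,0, 0,0,0.045,0,0,0, 0,0,0.045,0,0,0]'
```

```text
t: 8.8
position: [0.5602, 0.0109, 0.0738]
eef_rot: [-3.142, 0.0, 0.278]
contact_force: [-0.4, 0.7, -0.2]
opening: 0.0603
grasp_force: 20.0
t: 9.4
position: [0.5601, 0.0109, 0.067]
eef_rot: [-3.141, 0.0, 0.278]
contact_force: [0.6, -0.7, -1.5]
opening: 0.0601
grasp_force: 20.0
```

```bash
python3 -m pendant '[0,0,0.006,0,0,0, 0,0,0.012,0,0,0, 0,0,0.012,0,0,0]' && python3 -m pendant '[0,0,0.005,0,0,0, 0,0,0.01,0,0,0, 0,0,0.01,0,0,0]'
```

```text
t: 9.7
position: [0.5604, 0.0109, 0.0656]
eef_rot: [3.142, -0.0, 0.278]
contact_force: [-0.5, -0.4, -0.2]
opening: 0.06
grasp_force: 20.0
t: 10.0
position: [0.5604, 0.0109, 0.0655]
eef_rot: [3.141, 0.0, 0.278]
contact_force: [-3.8, 0.2, 8.0]
opening: 0.0605
grasp_force: 20.0
```

```bash
python3 -m pendant '[0,0,-0.003,0,0,0, 0,0,-0.003,0,0,0, 0,0,-0.003,0,0,0, 0,0,-0.003,0,0,0, 0,0,-0.003,0,0,0]' 1 && python3 -m pendant '[0,0,-0.05,0,0,0, 0,0,-0.2,0,0,0, 0,0,-0.4,0,0,0, 0,0,-0.6,0,0,0, 0,0,-0.7,0,0,0, 0,0,-0.7,0,0,0, 0,0,-0.7,0,0,0]'
python3 - <<'E'
from h import *
print(tool()[:3,3])
for n in("wrist","side"):
    im,d,K,M=cam(n); P=cloud(d,K,M); cv2.imwrite(f"pics/{n}4.png",im); np.savez(f"pics/{n}4.npz",d=d,K=K,M=M)
    q=P[(np.hypot(P[...,0]-.559,P[...,1]-.0105)<.032)&(P[...,2]>.07)&(P[...,2]<.085)]
    A=np.c_[q[:,:2]-[.559,.0105],np.ones(len(q))]; 
    if n=="wrist": s=np.linalg.lstsq(A,q[:,2],rcond=None)[0]; print("rim plane",np.degrees(s[:2]),s[2])
    print("cup rim",circ(P,(.559,.010),.045,.076,.086),"shafttop",circ(P,(.559,.010),.03,.127,.14))
    R_=np.hypot(P[...,0]-.559,P[...,1]-.0106); q=P[(P[...,2]>.128)&(P[...,2]<.14)&(R_<.02)]
    print(cv2.minAreaRect((q[:,:2]*1e3).astype(np.float32)),len(q))
E
```

```text
t: 10.5
position: [0.5602, 0.0109, 0.064]
eef_rot: [-3.141, 0.0, 0.278]
contact_force: [-0.6, -0.2, 1.3]
opening: 0.0934
grasp_force: 0.0
t: 11.2
position: [0.5598, 0.011, 0.1686]
eef_rot: [-3.141, 0.001, 0.278]
contact_force: [-0.1, -0.3, -1.3]
opening: 0.0939
grasp_force: 0.0
[0.55978719 0.01097035 0.16863229]
rim plane [-0.18209575 -0.08149411] 0.07829605069186113
cup rim (560.3, 10.5, 29.9, 1423, np.float64(0.079)) shafttop (559.3, 10.6, 12.1, 906, np.float64(0.1311))
((560.4478149414062, 12.033828735351562), (19.128437042236328, 23.82919692993164), 49.17021179199219) 892
cup rim (561.2, 8.9, 31.3, 118, np.float64(0.08)) shafttop (560.8, 8.8, 11.3, 38, np.float64(0.1318))
((560.1016845703125, 8.583917617797852), (20.892810821533203, 18.9670467376709), 80.93631744384766) 36
```

View pics/wrist4.png

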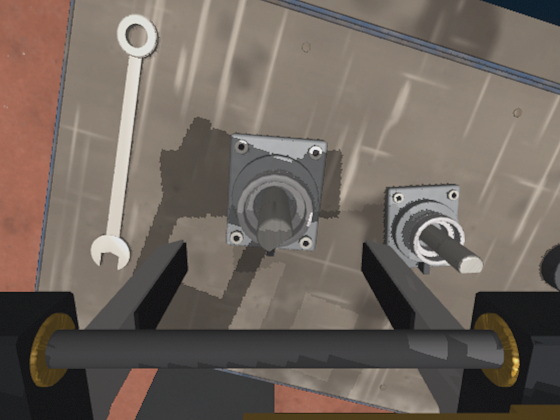

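The cup is seated level around the shaft at (275,200). The lug is below it at (270,252), and the shaft's flat is not yet facing the lug. I'll turn the wrist so the pads lie parallel to the flat.

```bash
python3 -m pendant '[0,0,0,0,0,-0.18, 0,0,0,0,0,-0.36, 0,0,0,0,0,-0.54, 0,0,0,0,0,-0.72, 0,0,0,0,0,-0.9, 0,0,0,0,0,-1, 0,0,0,0,0,-1]' && python3 -m pendant '[0,0,0,0,0,-0.18, 0,0,0,0,0,-0.36, 0,0,0,0,0,-0.54, 0,0,0,0,0,-0.72, 0,0,0,0,0,-0.9, 0,0,0,0,0,-1, 0,0,0,0,0,-1]' && python3 -m pendant '[0,0,0,0,0,-0.18, 0,0,0,0,0,-0.36, 0,0,0,0,0,-0.54, 0,0,0,0,0,-0.72, 0,0,0,0,0,-0.77, 0,0,0,0,0,-0.77, 0,0,0,0,0,-0.77]'
cat >> h.py <<'E'
def flatdir(P,c,z0=.128,z1=.14):
    # fit axis & direction of D section on top points by occupancy
    q=P[(P[...,2]>z0)&(P[...,2]<z1)&(np.hypot(P[...,0]-c[0],P[...,1]-c[1])<.02)][:,:2]
    h=cv2.convexHull((q*1e3).astype(np.float32))[:,0]
    (cx,cy),r=cv2.minEnclosingCircle(h)
    def res(p): 
        n=np.array([np.cos(p[2]),np.sin(p[2])]); d=h-p[:2]
        return np.maximum(np.hypot(*d.T)-12, d@n-7)
    b=min((least_squares(res,[cx,cy,a],loss="soft_l1",f_scale=.3) for a in np.arange(0,6.28,.5)),key=lambda s:s.cost)
    return b.x[:2].round(2),np.degrees(b.x[2]).round(1)%360-360,round(b.cost,2),len(q)
E
python3 - <<'E'
from h import *
s=sensors.observe(); print(s["joint_pos"].round(2),s["position"],s["eef_rot"])
f=np.load("pics/wrist2.npz");g=np.load("pics/wrist4.npz");im,d,K,M=cam("wrist")
for P in (cloud(f["d"],f["K"],f["M"]),cloud(g["d"],g["K"],g["M"]),cloud(d,K,M)):
    print(flatdir(P,(.559,.0106)),circ(P,(.559,.0106),.03,.127,.14),circ(P,(.559,.0106),.036,.073,.083))
    q=P[(np.hypot(P[...,0]-.559,P[...,1]-.0106)<.08)&(P[...,2]>.010)&(P[...,2]<.018)]
    if len(q): print(cv2.minAreaRect((q[:,:2]*1e3).astype(np.float32)))
E
```

```text
t: 12.0
position: [0.559, 0.0111, 0.1673]
eef_rot: [-3.138, 0.001, 1.063]
contact_force: [-1.0, -1.0, 0.4]
opening: 0.0937
grasp_force: 0.0
t: 12.7
position: [0.5595, 0.011, 0.1681]
eef_rot: [-3.14, -0.001, 1.847]
contact_force: [0.2, -0.7, 0.1]
opening: 0.0938
grasp_force: 0.0
t: 13.4
position: [0.56, 0.011, 0.1688]
eef_rot: [-3.141, -0.001, 2.451]
contact_force: [-1.7, 0.3, 0.9]
opening: 0.094
grasp_force: 0.0
[-0.13  0.21  1.62  0.    1.32 -1.01] [0.5599636  0.01097603 0.16879879] [-3.14113608e+00 -8.24089935e-04  2.45077852e+00]
(array([558.76,  10.29]), np.float64(-126.1), np.float64(0.17), 1083) (558.9, 10.6, 12.2, 1094, np.float64(0.1313)) (553.7, 9.1, 10.7, 48, np.float64(0.0778))
((558.251708984375, 10.210262298583984), (108.76519012451172, 89.99361419677734), 11.460055351257324)
(array([558.98,  10.25]), np.float64(-129.6), np.float64(0.31), 892) (559.3, 10.6, 12.1, 906, np.float64(0.1311)) (560.3, 10.5, 29.9, 1505, np.float64(0.079))
((559.0444946289062, 10.215599060058594), (109.80542755126953, 89.96025848388672), 11.419984817504883)
(array([559.17,  10.78]), np.float64(-131.0), np.float64(0.18), 895) (559.3, 11.0, 12.2, 906, np.float64(0.1312)) (560.4, 11.3, 29.9, 1498, np.float64(0.079))
((559.64892578125, 10.862098693847656), (110.07734680175781, 90.05742645263672), 11.439407348632812)
```

```bash
python3 -m pendant '[0.002,0.011,0.1,0,0,0, 0.002,0.011,0.25,0,0,0, 0.002,0.011,0.4,0,0,0, 0.002,0.011,0.49,0,0,0, 0.002,0.011,0.499,0,0,0, 0.002,0.011,0.499,0,0,0, 0.002,0.011,0.499,0,0,0]' && python3 -m pendant '[0,0,0,0,0,0, 0,0,0,0,0,0, 0,0,0,0,0,0, 0,0,0,0,0,0, 0,0,0,0,0,0, 0,0,0,0,0,0, 0,0,0,0,0,0, 0,0,0,0,0,0, 0,0,0,0,0,0, 0,0,0,0,0,0]' 0.1 15 && python3 -m pendant '[0,0,0,0,0,0, 0,0,0,0,0,0, 0,0,0,0,0,0]'; python3 -c "
from h import *
print(sensors.observe())"
```

```text
t: 14.15
position: [0.5621, 0.0123, 0.0955]
eef_rot: [3.14, 0.002, 2.453]
contact_force: [-0.3, 0.5, 1.1]
opening: 0.0939
grasp_force: 0.0
t: 15.15
position: [0.5607, 0.0119, 0.0944]
eef_rot: [-3.14, -0.0, 2.454]
contact_force: [-0.0, 1.0, -2.0]
opening: 0.0189
grasp_force: 15.0
t: 15.45
position: [0.5607, 0.0119, 0.0944]
eef_rot: [-3.14, -0.0, 2.453]
contact_force: [-2.6, -2.7, 0.1]
opening: 0.0188
grasp_force: 15.0
{'t': 15.45, 'joint_pos': array([-1.32516099e-01,  2.93212711e-01,  1.67948932e+00, -9.82435117e-04,
        1.16970336e+00, -1.01477179e+00]), 'joint_velocities': array([ 0.00087782, -0.00043984, -0.0013203 ,  0.00014919,  0.00015208,
        0.00163817]), 'tau': array([  1.43199798, -37.1483016 , -25.59099734,   0.92783751,
        -0.52299019,   0.08166726]), 'position': array([0.5607013 , 0.01191057, 0.09441413]), 'eef_rot': array([-3.14039564e+00, -2.13231294e-04,  2.45343583e+00]), 'contact_force': array([-2.61678496, -2.66656313,  0.05594779]), 'wrist_torque': array([-0.43368293,  0.25405833,  0.08820942]), 'grasp_force': 14.974525436991826, 'opening': 0.018765833228593824}
```

```bash
python3 -m pendant '[0,0,0,0,0,0, -0.001,0,0,0,0,0.1, -0.0025,0,0,0,0,0.2, -0.0037,0,0,0,0,0.3, -0.005,-0.0005,0,0,0,0.4, -0.0063,-0.001,0,0,0,0.5, -0.0075,-0.0017,0,0,0,0.6, -0.0088,-0.0025,0,0,0,0.7, -0.01,-0.0033,0,0,0,0.8, -0.0105,-0.0038,0,0,0,0.87, -0.0105,-0.0038,0,0,0,0.87, -0.0105,-0.0038,0,0,0,0.87, -0.0105,-0.0038,0,0,0,0.87]' - 30; python3 -c "
from h import *
s=sensors.observe();print(s['wrist_torque'],s['contact_force'],np.degrees(s['eef_rot'][2]))"
```

```text
t: 16.75
position: [0.5611, 0.0103, 0.0944]
eef_rot: [-3.14, 0.001, 1.77]
contact_force: [-3.4, -3.2, 2.5]
opening: 0.0189
grasp_force: 29.9
[-0.66069126  0.53439322 -0.01617015] [-3.36240583 -3.23403705  2.45089593] 101.4028751437955
```

```bash
python3 -m pendant '[0,0,0,0,0,0, 0,0,0,0,0,0, 0,0,0,0,0,0, 0,0,0,0,0,0, 0,0,0,0,0,0, 0,0,0,0,0,0]' 1 && python3 -m pendant '[0,0,-0.05,0,0,0, 0,0,-0.2,0,0,0, 0,0,-0.4,0,0,0, 0,0,-0.6,0,0,0, 0,0,-0.7,0,0,0, 0,0,-0.7,0,0,0, 0,0,-0.7,0,0,0]'
python3 - <<'E'
from h import *
im,d,K,M=cam("wrist"); cv2.imwrite("pics/wrist5.png",im); P=cloud(d,K,M)
print(flatdir(P,(.559,.0106)),circ(P,(.559,.0106),.03,.127,.14),circ(P,(.559,.0106),.036,.073,.083))
q=P[(np.hypot(P[...,0]-.559,P[...,1]-.0106)<.08)&(P[...,2]>.010)&(P[...,2]<.018)]
print(cv2.minAreaRect((q[:,:2]*1e3).astype(np.float32))); print(sensors.observe()["joint_pos"].round(2))
E
```

```text
t: 17.35
position: [0.562, 0.0111, 0.0945]
eef_rot: [3.141, -0.0, 1.77]
contact_force: [-0.2, 0.5, -0.7]
opening: 0.0633
grasp_force: 0.0
t: 18.05
position: [0.5615, 0.011, 0.1988]
eef_rot: [-3.141, -0.0, 1.77]
contact_force: [0.8, -0.0, -0.1]
opening: 0.0938
grasp_force: 0.0
(array([559.33,  10.55]), np.float64(-169.4), np.float64(0.2), 707) (559.2, 10.4, 12.3, 718, np.float64(0.1311)) (560.6, 10.8, 29.9, 1244, np.float64(0.0789))
((559.6083984375, 10.654926300048828), (109.96161651611328, 89.54236602783203), 11.480195045471191)
[-0.13  0.19  1.58  0.    1.38 -0.33]
```

```bash
python3 -m pendant '[-0.2,-0.04,0,0,0,0.18, -0.45,-0.08,0,0,0,0.36, -0.7,-0.13,0,0,0,0.54, -0.9,-0.17,0,0,0,0.72, -1,-0.19,0,0,0,0.9, -1,-0.19,0,0,0,1, -1,-0.19,0,0,0,1]' && python3 -m pendant '[-0.2,0.14,0,0,0,0.18, -0.45,0.31,0.1,0,0,0.36, -0.7,0.49,0.2,0,0,0.54, -0.894,0.623,0.2,0,0,0.7, -0.894,0.623,0.2,0,0,0.73, -0.894,0.623,0.2,0,0,0.73, -0.894,0.623,0.2,0,0,0.73]'
python3 - <<'E'
from h import *
im,d,K,M=cam("wrist"); P=cloud(d,K,M); T=tool(); np.savez("pics/wrist6.npz",d=d,K=K,M=M)
print(T[:3,3],sensors.observe()["eef_rot"])
c=circ(P,(.567,-.305),.0285,.016,.03); print(c); cc=np.array(c[:2])/1e3
R_=np.hypot(P[...,0]-cc[0],P[...,1]-cc[1]); m=(R_>.028)&(R_<.036)&(P[...,2]>.008)&(P[...,2]<.02); q=P[m]
s=np.median(q,0); v=s[:2]-cc; print(len(q),s,np.degrees(np.arctan2(v[1],v[0])),np.hypot(*v),q.min(0),q.max(0))
m=(R_>.006)&(R_<.0145)&(P[...,2]>.009)&(P[...,2]<.016); q=P[m]
if len(q): v=np.median(q,0)[:2]-cc; print("tip",len(q),np.degrees(np.arctan2(v[1],v[0])),np.hypot(*v))
r=cams.silhouettes("wrist","screw"); print([(x["score"],x["pixel"],x["region"].sum()) for x in r])
u,v=proj([*cc,.02],K,M).astype(int); k=im[max(v-60,0):v+60,max(u-80,0):u+80]; cv2.imwrite("pics/c6.png",cv2.resize(k,None,fx=4,fy=4,interpolation=cv2.INTER_CUBIC)); print(u,v)
E
```

```text
t: 18.8
position: [0.5623, -0.142, 0.1969]
eef_rot: [-3.137, 0.001, 0.983]
contact_force: [0.4, 0.8, 0.1]
opening: 0.094
grasp_force: 0.0
t: 19.5
position: [0.5673, -0.3034, 0.1688]
eef_rot: [-3.14, 0.0, 0.414]
contact_force: [-0.5, -0.8, -0.5]
opening: 0.0938
grasp_force: 0.0
[ 0.56746359 -0.30328017  0.16917836] [-3.14050293e+00  1.46313816e-04  4.14649046e-01]
(567.7, -305.1, 25.9, 1587, np.float64(0.0192))
43 [ 0.5409812  -0.31919413  0.01281839] -152.18841186529988 0.030208262932588725 [ 0.53761965 -0.32335501  0.00874531] [ 0.54466731 -0.31452538  0.01584605]
tip 60 -150.17418838230546 0.01157500308911515
[(0.82, [279.6, 205.9], np.int64(1894))]
276 196
```

View pics/c6.png

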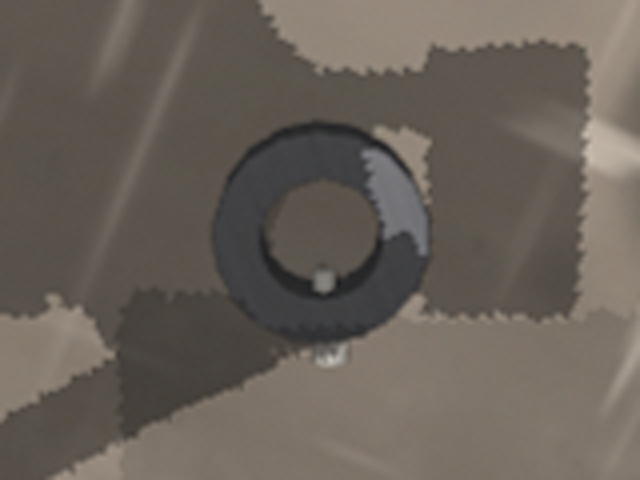

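The screw head is at crop (329,352) and its tip at (323,280), so the screw points about 4° off the tool's -x. I'll turn by that and grasp across it.

```bash
python3 -m pendant '[-0.004,0.0107,0.15,0,0,-0.09, -0.004,0.0107,0.4,0,0,-0.09, -0.004,0.0107,0.65,0,0,-0.09, -0.004,0.0107,0.8,0,0,-0.09, -0.004,0.0107,0.85,0,0,-0.09, -0.004,0.0107,0.85,0,0,-0.09, -0.004,0.0107,0.85,0,0,-0.09]'
python3 - <<'E'
from h import *
im,d,K,M=cam("wrist"); P=cloud(d,K,M); T=tool()
print(T[:3,3],np.degrees(sensors.observe()["eef_rot"]))
c=circ(P,(.5675,-.305),.0285,.016,.03); print(c); cc=np.array(c[:2])/1e3
R_=np.hypot(P[...,0]-cc[0],P[...,1]-cc[1])
for a,b in((.0275,.035),(.006,.0145)):
    q=P[(R_>a)&(R_<b)&(P[...,2]>.008)&(P[...,2]<.018)]; 
    if len(q): v=np.median(q,0)[:2]-cc; print(len(q),np.degrees(np.arctan2(v[1],v[0])))
print((T[:3,:3].T@(np.array([*cc,.0045])-T[:3,3])/.15).round(4))
E
```

```text
t: 20.3
position: [0.5688, -0.3071, 0.0438]
eef_rot: [3.139, -0.001, 0.483]
contact_force: [0.1, 0.3, -0.1]
opening: 0.0936
grasp_force: 0.0
[ 0.56911618 -0.3075249   0.04427756] [ 1.79791231e+02 -1.03858367e-01  2.76639700e+01]
(567.7, -305.0, 26.0, 3783, np.float64(0.0191))
85 -151.97008689587295
210 -153.20200952001144
[-0.001  -0.0203  0.2651]
```

```bash
python3 -m pendant '[0,0,0,0,0,0, 0,0,0,0,0,0, 0,0,0,0,0,0]'; python3 -c "
from h import *
T=tool();print(T.round(4),(T[:3,:3].T@(np.array([.5677,-.305,.0045])-T[:3,3])/.15).round(4))"
```

```text
t: 20.65
position: [0.5679, -0.3072, 0.0429]
eef_rot: [3.14, -0.001, 0.482]
contact_force: [0.5, -0.8, -0.2]
opening: 0.094
grasp_force: 0.0
[[ 8.861e-01  4.636e-01  1.200e-03  5.679e-01]
 [ 4.636e-01 -8.861e-01 -9.000e-04 -3.072e-01]
 [ 6.000e-04  1.300e-03 -1.000e+00  4.290e-02]
 [ 0.000e+00  0.000e+00  0.000e+00  1.000e+00]] [ 0.0055 -0.0141  0.2557]
```

```bash
python3 -m pendant '[0.0055,-0.0141,0.06,0,0,0, 0.0055,-0.0141,0.14,0,0,0, 0.0055,-0.0141,0.21,0,0,0, 0.0055,-0.0141,0.25,0,0,0, 0.0055,-0.0141,0.25,0,0,0, 0.0055,-0.0141,0.25,0,0,0, 0.0055,-0.0141,0.25,0,0,0]' && python3 -m pendant '[0,0,0,0,0,0, 0,0,0,0,0,0, 0,0,0,0,0,0, 0,0,0,0,0,0, 0,0,0,0,0,0, 0,0,0,0,0,0, 0,0,0,0,0,0, 0,0,0,0,0,0]' 0.3 35
```

```text
t: 21.35
position: [0.5677, -0.305, 0.0049]
eef_rot: [3.141, -0.0, 0.482]
contact_force: [0.7, 0.4, -0.4]
opening: 0.094
grasp_force: 0.0
t: 22.15
position: [0.5672, -0.3046, 0.0044]
eef_rot: [-3.142, 0.0, 0.482]
contact_force: [0.2, 0.2, 0.0]
opening: 0.0498
grasp_force: 35.0
```

```bash
python3 -m pendant '[0,0,-0.05,0,0,0, 0,0,-0.2,0,0,0, 0,0,-0.45,0,0,0, 0,0,-0.75,0,0,0, 0,0,-0.95,0,0,0, 0,0,-1,0,0,0, 0,0,-1,0,0,0, 0,0,-1,0,0,0]'
cat >> h.py <<'E'
def held(P,T):
    Pt=(P-T[:3,3])@T[:3,:3]; r=np.hypot(Pt[...,0],Pt[...,1])
    q=Pt[(r<.035)&(abs(Pt[...,1])<.024)&(Pt[...,2]<.003)&(Pt[...,2]>-.022)]
    z=q[:,2]; h,e=np.histogram(z,np.arange(-.022,.003,.0005)); zt=e[h.argmax()]+.00025
    t=q[abs(z-zt)<.0015]; s=np.linalg.lstsq(np.c_[t[:,:2],np.ones(len(t))],t[:,2],rcond=None)[0]
    tilt=np.degrees(s[:2]).round(2)
    rr=lambda p:np.minimum(abs(np.hypot(*(t[:,:2]-p).T*1)-0),9)
    # inner-bore and outer fit by x extent along narrow central strip
    st=t[abs(t[:,1])<.004][:,0]*1e3
    xs=np.sort(st); g=np.diff(xs); i=g.argmax()
    return dict(top=zt.round(4),tilt=tilt,n=len(t),x_out=(xs[0].round(1),xs[-1].round(1)),bore=(xs[i].round(1),xs[i+1].round(1)),circ=circ(np.c_[t[:,:2],t[:,2]],(0,0),.1,-1,1)),Pt
E
python3 - <<'E'
from h import *
T=tool(); im,d,K,M=cam("wrist"); P=cloud(d,K,M); np.savez("pics/wrist7.npz",d=d,K=K,M=M,T=T); r,Pt=held(P,T); print(r); cv2.imwrite("pics/wrist7.png",im)
E
```

```text
t: 22.95
position: [0.5658, -0.3036, 0.152]
eef_rot: [-3.138, 0.002, 0.482]
contact_force: [-0.7, 0.1, -1.4]
opening: 0.0496
grasp_force: 35.0
{'top': np.float64(-0.0147), 'tilt': array([-0.04,  0.07]), 'n': 5090, 'x_out': (np.float64(-25.2), np.float64(26.1)), 'bore': (np.float64(-13.2), np.float64(14.4)), 'circ': (0.3, 0.2, 26.0, 5090, np.float64(-0.0147))}
```

View pics/wrist7.png

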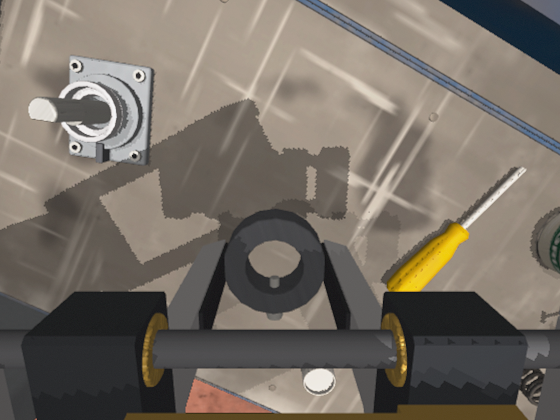

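The collar is held level at (275,262), with its screw along the tool's -x: tip at (275,281), head at (274,316). Next I'll carry it over the shaft.

```bash
python3 -m pendant '[0.08,-0.15,-0.1,0,0,0.05, 0.2,-0.4,-0.2,0,0,0.1, 0.32,-0.65,-0.2,0,0,0.15, 0.42,-0.85,-0.2,0,0,0.18, 0.46,-0.94,-0.2,0,0,0.18, 0.46,-0.94,-0.2,0,0,0.18]' && python3 -m pendant '[0.06,-0.18,0,0,0,0.05, 0.14,-0.42,0,0,0,0.1, 0.23,-0.7,0,0,0,0.15, 0.3,-0.92,0,0,0,0.182, 0.325,-0.99,0,0,0,0.182, 0.325,-0.99,0,0,0,0.182, 0.325,-0.99,0,0,0,0.182, 0.325,-0.99,0,0,0,0.182, 0.325,-0.99,0,0,0,0.182]'
cat > v.py <<'E'
from h import *
T=tool(); im,d,K,M=cam("wrist"); P=cloud(d,K,M); r,Pt=held(P,T); print(r)
print(T[:3,3],np.degrees(sensors.observe()["eef_rot"]))
# shaft & block in tool coords
Q=Pt*[1,-1,1]  # flip so seen from above is right-handed
print("shaft",flatdir(P,(.559,.0105)))
q=P[(np.hypot(P[...,0]-.559,P[...,1]-.0106)<.08)&(P[...,2]>.010)&(P[...,2]<.018)]
if len(q)>50: print(cv2.minAreaRect((q[:,:2]*1e3).astype(np.float32)))
print((T[:3,:3].T@(np.array([.5588,.0104,.18])-T[:3,3])/.15).round(4))
E
python3 v.py
```

```text
t: 23.6
position: [0.5618, -0.1456, 0.1824]
eef_rot: [-3.139, 0.003, 0.344]
contact_force: [0.7, 0.6, -1.7]
opening: 0.0496
grasp_force: 35.0
t: 24.5
position: [0.5595, 0.0069, 0.1843]
eef_rot: [3.141, 0.0, 0.196]
contact_force: [0.3, 0.4, -1.6]
opening: 0.0497
grasp_force: 35.0
{'top': np.float64(-0.0147), 'tilt': array([-0.04,  0.01]), 'n': 5099, 'x_out': (np.float64(-25.2), np.float64(26.3)), 'bore': (np.float64(-13.3), np.float64(14.4)), 'circ': (0.4, 0.2, 25.9, 5099, np.float64(-0.0148))}
[0.55951143 0.00693815 0.18433956] [1.79983537e+02 5.37189490e-03 1.12251355e+01]
shaft (array([558.88,   9.78]), np.float64(-45.5), np.float64(0.01), 4)
((559.5186767578125, 10.336444854736328), (108.74907684326172, 89.86980438232422), 11.547778129577637)
[-0.0002 -0.0236  0.0289]
```

```bash
python3 -m pendant '[-0.001,-0.0226,0.05,0,0,0, -0.001,-0.0226,0.15,0,0,0, -0.001,-0.0226,0.24,0,0,0, -0.001,-0.0226,0.28,0,0,0, -0.001,-0.0226,0.28,0,0,0, -0.001,-0.0226,0.28,0,0,0, -0.001,-0.0226,0.28,0,0,0]'
python3 - <<'E'
from h import *
T=tool(); im,d,K,M=cam("wrist"); P=cloud(d,K,M); print(T[:3,3])
q=P[(np.hypot(P[...,0]-.559,P[...,1]-.0105)<.0145)&(P[...,2]>.12)&(P[...,2]<.134)]; print(len(q),q.min(0).round(4),q.max(0).round(4))
u,v=proj([.559,.0105,.15],K,M).astype(int); cv2.imwrite("pics/c8.png",cv2.resize(im[v-70:v+70,u-90:u+90],None,fx=4,fy=4,interpolation=cv2.INTER_CUBIC)); print(u,v)
E
```

```text
t: 25.25
position: [0.5591, 0.0118, 0.1431]
eef_rot: [3.141, -0.001, 0.198]
contact_force: [-0.7, 1.1, -0.6]
opening: 0.0493
grasp_force: 35.0
[0.55909548 0.01184564 0.14305445]
683 [ 0.5503 -0.0018  0.128 ] [0.5646 0.0221 0.1332]
276 262
```

View pics/c8.png

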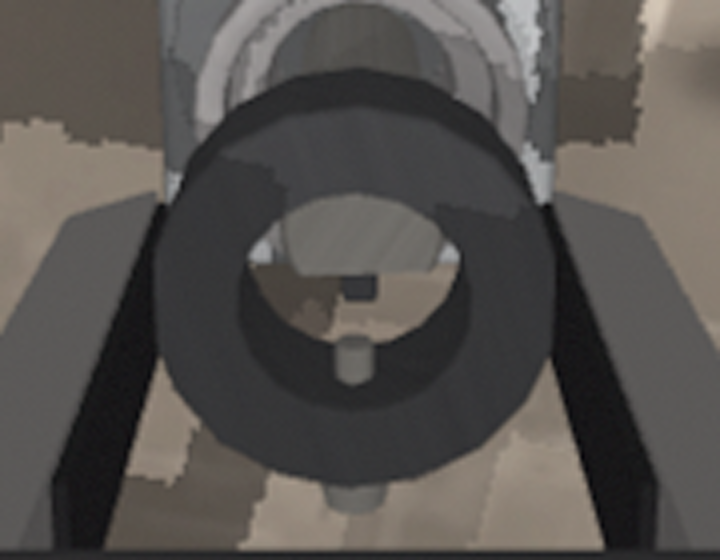

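The crop shows the flat's edge level at (363,270), the lug at (358,290) and the screw tip at (355,355), all in line. The collar sits about 1 mm too far left (+y).

```bash
python3 -m pendant '[0,0,0,0,0,0, 0,0,0,0,0,0, 0,0,0,0,0,0]'; python3 -c "
from h import *
T=tool();print(T[:3,3],(T[:3,:3].T@(np.array([.5587,.0104,.105])-T[:3,3])/.15).round(4))"
```

```text
t: 25.6
position: [0.5587, 0.0118, 0.1427]
eef_rot: [3.141, -0.001, 0.198]
contact_force: [-0.6, -0.2, -1.8]
opening: 0.0496
grasp_force: 35.0
[0.55868697 0.01183961 0.14273008] [-0.0019  0.0094  0.2515]
```

Next I'll correct sideways and descend until the collar just surrounds the end, checking the force.

```bash
python3 -m pendant '[-0.001,0.009,0,0,0,0, -0.001,0.009,0,0,0,0, -0.001,0.009,0.03,0,0,0, -0.001,0.009,0.06,0,0,0, -0.001,0.009,0.08,0,0,0, -0.001,0.009,0.08,0,0,0, -0.001,0.009,0.08,0,0,0]'
python3 - <<'E'
from h import *
s=sensors.observe(); print(s["position"],s["contact_force"],s["wrist_torque"])
T=tool(); im,d,K,M=cam("wrist"); P=cloud(d,K,M); r,Pt=held(P,T); print(r)
u,v=proj([.559,.0105,.15],K,M).astype(int); cv2.imwrite("pics/c9.png",cv2.resize(im[v-60:v+60,u-70:u+70],None,fx=4.5,fy=4.5,interpolation=cv2.INTER_CUBIC))
E
```

```text
t: 26.3
position: [0.5585, 0.0106, 0.1302]
eef_rot: [-3.141, 0.0, 0.198]
contact_force: [-0.6, -0.5, -1.3]
opening: 0.0496
grasp_force: 35.0
[0.55849036 0.01055911 0.13017343] [-0.64384489 -0.51420444 -1.26957789] [0.00597886 0.00892442 0.01315909]
{'top': np.float64(-0.0147), 'tilt': array([-0.04,  0.07]), 'n': 5094, 'x_out': (np.float64(-25.4), np.float64(26.1)), 'bore': (np.float64(-12.9), np.float64(14.4)), 'circ': (0.2, 0.2, 25.9, 5094, np.float64(-0.0148))}
```

View pics/c9.png

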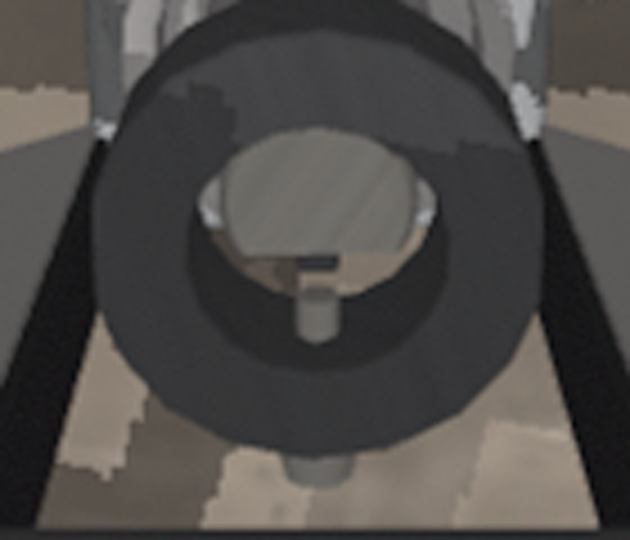

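The shaft (318) is centred left-right in the bore (318) with the tip at 317, and the collar already surrounds the end with no contact force. Continuing down.

```bash
python3 -m pendant '[0.001,0,0.03,0,0,0, 0.001,0,0.06,0,0,0, 0.001,0,0.09,0,0,0, 0.001,0,0.12,0,0,0, 0.001,0,0.15,0,0,0, 0.001,0,0.165,0,0,0, 0.001,0,0.165,0,0,0, 0.001,0,0.165,0,0,0, 0.001,0,0.165,0,0,0]'
python3 - <<'E'
from h import *
T=tool(); im,d,K,M=cam("wrist"); P=cloud(d,K,M); r,Pt=held(P,T); print(r)
s=sensors.observe(); print(s["position"],np.degrees(s["eef_rot"]),s["contact_force"],s["wrist_torque"])
print(flatdir(P,(.559,.0105),.127,.137),circ(P,(.5587,.0105),.03,.116,.124),circ(P,(.559,.0105),.0136,.127,.137))
im,d,K,M=cam("side"); P=cloud(d,K,M); print("side collar",circ(P,(.559,.0105),.03,.115,.124),"cup",circ(P,(.559,.0105),.045,.076,.086))
u,v=proj([.559,.0105,.15],*cam("wrist")[2:]).astype(int); im=cam("wrist")[0]; cv2.imwrite("pics/c10.png",cv2.resize(im[v-50:v+80,u-80:u+80],None,fx=4,fy=4,interpolation=cv2.INTER_CUBIC))
E
```

```text
t: 27.25
position: [0.5591, 0.0105, 0.106]
eef_rot: [3.141, -0.001, 0.198]
contact_force: [0.1, -0.3, -2.4]
opening: 0.0495
grasp_force: 35.0
{'top': np.float64(-0.0147), 'tilt': array([0.02, 0.02]), 'n': 5128, 'x_out': (np.float64(-25.3), np.float64(26.3)), 'bore': (np.float64(-13.3), np.float64(10.6)), 'circ': (0.4, 0.2, 25.9, 5128, np.float64(-0.0148))}
[0.55906616 0.01052349 0.10601764] [ 1.79986908e+02 -3.64145061e-02  1.13300320e+01] [-0.42813273  0.30695841 -2.34845911] [ 0.0004418   0.01453048 -0.07602017]
(array([559.11,  10.24]), np.float64(-166.1), np.float64(0.22), 1663) (559.0, 10.6, 29.8, 5859, np.float64(0.1207)) (559.2, 10.2, 12.1, 1663, np.float64(0.1311))
side collar (558.1, 10.3, 28.6, 81, np.float64(0.1215)) cup (561.1, 7.9, 30.3, 111, np.float64(0.0796))
```

View pics/c10.png

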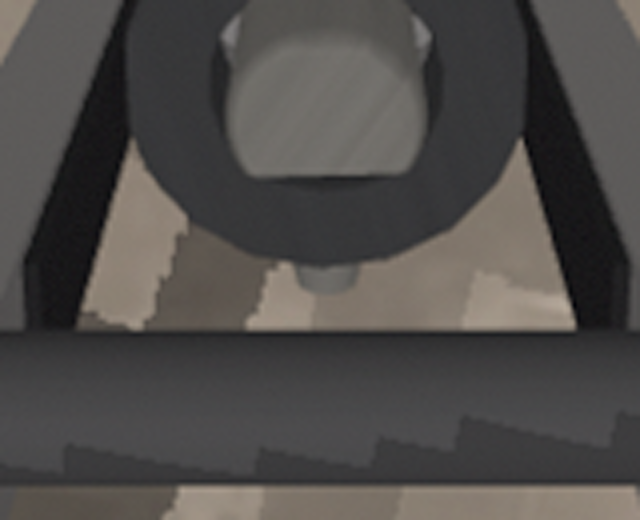

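The shaft end stands through the collar. The flat edge is level at (330,177), directly over the screw head at (328,280), and the gap is even all round.

```bash
python3 -m pendant '[-0.001,0,0,0,0,0, -0.001,0,0,0,0,0, -0.001,0,0,0,0,0, -0.001,0,0,0,0,0]'; python3 -c "
from h import *
s=sensors.observe();print(s['position'],s['wrist_torque'],s['contact_force'])
if abs(s['contact_force']).max()<5: print(workorder.hand_in())"
```

```text
t: 27.85
position: [0.5586, 0.0105, 0.1057]
eef_rot: [3.142, -0.0, 0.198]
contact_force: [-0.6, 0.1, -1.7]
opening: 0.0495
grasp_force: 35.0
[0.5586357  0.01052635 0.1056981 ] [-0.02180767 -0.01649419 -0.00420224] [-0.58459514  0.05917771 -1.68676475]
the job is handed in; nothing more can be done
None
```

I handed the job in at about 28 s: the cup is seated level in its twin, the shaft's flat faces the lug to within about 1°, and the gripper holds the collar level and clear of the shaft, alongside the flat with its screw facing it.

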